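Centre-punch the drill spot on a copper blank

TASK

Take the spring-loaded centre punch out of the wooden tool stand, set its point where the scribed lines cross on the copper blank, and, holding it upright, press it straight down until its spring snaps. Do not fire it anywhere else. Then stand the punch back in its own hole in the stand and let go, leaving the blank lying where it is on the steel block and everything else on the bench undisturbed.

Things in the scene. Friction and masses are not known exactly. Their poses are not given: they have to be found in the camera images.
- punch: Automatic centre punch, loose round hand tool 118 mm long, 0.11 kg, upright in the stand. Origin at its point, z up its axis. From the point: thin spindle to 18 mm, steel neck (9.4 mm wide) to 45, flange (23 mm wide) to 50, ribbed brass barrel (18 mm wide; grip here) to 95, steel cap (20 mm wide) to 118 mm. It hangs in its hole by the flange, resting on the wood's top, the point free.
- punch_tip (a point): The point of the punch, the lower end of its spindle.
- punch_spindle (a joint): Push of the spindle up into the punch: 0 m = fully out (rest), 0.012 m = end stop. It yields from about 4 N on; the force grows to about 13 N at 4 mm, then falls away to about 6 N at 11 mm: past 9.5 mm the spring has snapped and the punch is fired. It springs out by itself when the punch is lifted.
- blank: Loose flat copper strap blank, 90 x 44 x 3 mm, 0.1 kg, its +x end rounded, the other square, lying on the steel block. Origin at the centre of its underside, x along it, z up. A dark line is scribed along its middle and one across it near the rounded end, with a ring of 4 mm radius about their crossing.
- cross (a point): The crossing of the scribed lines on the blank's top face, 22 mm from the blank's middle towards the rounded end: the drill spot.
- bench_block: Loose square steel bench block with a rubber foot, 100 x 100 x 24 mm, 1.5 kg, on the bench; it carries the blank. Origin at the centre of its underside.
- stand: Wooden tool stand fixed to the bench, 60 x 220 x 56 mm (x, y, z of its frame), origin at the centre of its underside. Three upright holes of 14 mm diameter go right through it, in a row along its y axis, at y = -75, 0 and +75 mm. Each holds one tool: the punch, the doming punch and the scriber, in any order.
- doming_punch: Bystander in the stand: plain steel rod 11 mm in diameter with a 22 mm ball on top, 116 mm long, loose, standing through its hole on the bench, its top about 60 mm above the stand. Origin at its lower end.
- scriber: Bystander in the stand: scriber with a pear-shaped wooden handle (26 mm wide, 60 mm tall above the stand), loose. Origin at the underside of the handle's ferrule, which rests on the stand.
- bead_jar: Bystander: glass jar of 64 mm diameter, 75 mm high with its lid, loose on the bench. Origin at the centre of its underside.
- hammer: Bystander: hammer with a wooden handle lying on the bench, 240 mm long along its x axis, its head 26 mm thick. Origin at the middle of its length, on its underside.
There are look-alikes about, which are no part of the job. Leave any blue look-alike of the punch alone.

How it is judged (in metres and radians):
On the way:
1. the punch is fired on the blank with its point within 4 mm of the crossing of the lines (inside the scribed ring) and the punch within 0.2 rad of upright (value of joint punch_spindle above 0.0095 m and horizontal distance between punch_tip and cross below 0.004 m and angle between punch's own z axis and vertical below 0.2 rad and contact force between punch and blank above 0.5 N), for 0.05 s.
At the end, for the whole second after the job is handed in: Punch fired within 4 mm of the line crossing, upright within 0.2 rad; now released, at rest, back in its own hole (point within 12 mm of its start, within 0.12 rad of upright, spindle out); blank and steel block within 15 mm of where they were (distance of punch from where it was at the start of the episode below 0.012 m and angle between punch's own z axis and vertical below 0.12 rad and linear speed of punch below 0.02 m/s and value of joint punch_spindle below 0.002 m and distance of each of blank, bench_block from where it was at the start of the episode below 0.015 m); the robot touches nothing.
It fails at once if the punch is fired more than 6 mm away from the crossing of the lines (value of joint punch_spindle above 0.0095 m and distance between punch_tip and cross above 0.006 m).
It fails at once if another tool of the stand, the jar or the hammer is moved by more than 25 mm (distance of any of doming_punch, scriber, bead_jar, hammer from where it was at the start of the episode above 0.025 m).
It also fails if it takes over 58 s, if anything falls off the work surface, if the arm or the gripper's body presses on something with over 40 N, if the wrist force passes 120 N, or if a joint passes its speed limit or range.

ROBOT

A 6-joint arm with a two-finger parallel gripper is mounted at the origin on the work surface. World frame = base frame: x ahead of the robot, y to its left, z up, the work surface at z = 0. Lengths are in mm, angles in rad, forces in N, time in s.
With the tool pointing down it reaches from about 325 to 775 mm from the base axis. Payload 9.3 kg.
Tool frame: the origin (TCP) lies between the finger pads; the fingertips stand 8 mm ahead of it and the grasp point (between the pads) lies 11 mm behind it; z points along the fingers, y is the line along which they close (so a half turn about z gives the same grasp; the last joint's range is limited). The gripper opens to 85 mm and grips with 20 to 120 N. Pads are 22 mm wide; open, the fingers measure 114 mm over their backs; the gripper's body (76 mm by 85 mm) begins 54 mm behind the grasp point. The pads swing forward as they close: fully open they stand 13 mm farther back than shut.
Start: joints at [-1.334, 0.259, 0.021, 1.334, 0, 1.418], TCP at [208.995, -508.741, 239.279] pointing down, gripper open.
Joint ranges: [-3.04, 3.04], [-0.91, 1.82], [-1.04, 1.36], [-1.92, 1.95], [-1.52, 1.45], [-3.14, 3.14]. Speed limits (rad/s): [2.22, 2.22, 2.79, 3.14, 3.14, 3.14].

INTERFACE

Orientations are given as a unit quaternion [w, x, y, z].
In Python, from rig import arm gives the robot as it stands. The module is installed in compiled form; this text tells all that it offers.
- The arm moves only by the shell command python3 -m jog 'ROWS' [OPENING] [FORCE]. ROWS is JSON, one flat list of numbers, 6 for each row, row after row: the shift along the tool's x, y, z as a fraction of full scale, then the turn, a rotation vector about the tool's x, y, z as a fraction of full scale. A call has 1 to 12 rows; each row is the pose to reach, as a shift and turn from the pose commanded when the call began, along the tool's axes at that moment; what a row does not reach only later rows make up. Full scale, the value 1, is 150 mm for a shift and 45 degrees for a turn. A row lasts 1/8 s, in which the tool goes at most 62.5 mm and 10.7 degrees, less where a joint would pass 70% of its speed; a pose out of reach is approached as far as the arm can. A call with a number of a shift or a turn outside -1 to 1 is refused whole. A call with a gripper value outside its range is refused whole. OPENING is the opening, from -1 (shut) to 1 (fully open), so that 0 is half open, set as the call begins (- or left out, the last holds). The fingers move at their own pace and stop on an object; FORCE is the grip in N (left out, the last holds). Time passes only in rows, so rows that repeat a pose let the fingers close. It gives the time, the measured TCP pose, the force, the opening and the grip force at its end, in the units of the state.
- arm.observe(): the state, without advancing time (a new reading comes with each control period).
- arm.camera(name): name is "scene" or "top"; returns a dict with "color" (400x640x3 uint8, red, green, blue), "range_z" (400x640 float32, mm along the optical axis (not along the pixel's ray), 0 where there is no reading), "K" (3x3 intrinsics, pixels), "world_from_camera" (4x4, takes a point from camera to world coordinates). Camera axes: x right, y down, z forward; pixel columns grow to the right and rows downward; lengths in mm; the calibration is good to about 2 mm. A picture is of the moment at which its call begins.
- arm.finish_job(): hands the job in; it is judged then, once.
The state is a dict: "time": time; "joints": joint angles; "dq": joint speeds; "joint_efforts": joint torques, N m; "position": TCP position; "tool_rot": TCP orientation; "force": force on the tool from outside, world axes, zero at the start; "ft_torque": the same for the moment, N m; "grip_width": finger opening in mm; "grasp_force": force on a finger pad.
Only numpy, scipy, OpenCV 4.12 (cv2) and the standard library are available. Lean on these libraries where they do the work, as an engineer would, in place of code of your own. Each camera call takes 0.05 s, during which the arm holds its last target. There are 200 camera calls.

## Working session

There is one attempt and no reset: what is moved stays moved. The work goes in short steps, Python scripts to look and compute and a shell command to move; the robot and the scene stay as the last step left them, time stands still between calls to the robot, and variables do not carry over. Pictures are saved under pics/ and viewed, at most 10 in all, crops included, and the job is handed in when it is done.

```bash
mkdir -p pics
cat > h.py <<'E'
import numpy as np, cv2
from rig import arm
def grab(n):
    c=arm.camera(n); np.savez(f'{n}.npz',**{k:np.array(v) for k,v in c.items()}); return c
def load(n): return np.load(f'{n}.npz')
def ray(c,u,v):
    T=np.array(c['world_from_camera'],float); d=T[:3,:3]@np.linalg.inv(np.array(c['K'],float))@[u,v,1]; return T[:3,3],d
def onz(c,u,v,z):
    o,d=ray(c,u,v); return o+d*(z-o[2])/d[2]
def dep(c,u,v):
    o,d=ray(c,u,v); return o+d*float(c['range_z'][int(v),int(u)])
E
python3 - <<'E'
from h import *
for n in("scene","top"):
    c=grab(n); cv2.imwrite(f'pics/{n}0.png',c['color'][:,:,::-1]); print(n,np.round(c['K'],1).tolist(),np.round(c['world_from_camera'],3).tolist())
s=arm.observe(); print(s['time'],s['position'],s['tool_rot'],s['grip_width'])
E
```

```text
scene [[366.5, 0.0, 324.0], [0.0, 366.5, 204.3], [0.0, 0.0, 1.0]] [[0.574, 0.576, -0.583, 1061.873], [0.819, -0.404, 0.408, -374.304], [-0.001, -0.711, -0.703, 667.628], [0.0, 0.0, 0.0, 1.0]]
top [[380.2, 0.0, 325.2], [0.0, 380.2, 193.4], [0.0, 0.0, 1.0]] [[0.12, -0.97, 0.213, 386.199], [-0.993, -0.117, 0.024, -59.141], [0.001, -0.214, -0.977, 975.531], [0.0, 0.0, 0.0, 1.0]]
0.1 [ 208.93534594 -508.52150897  238.73958659] [-5.87924025e-04  9.81066794e-01  1.93668785e-01 -3.34605869e-05] 85.38842229974935
```

View pics/scene0.png

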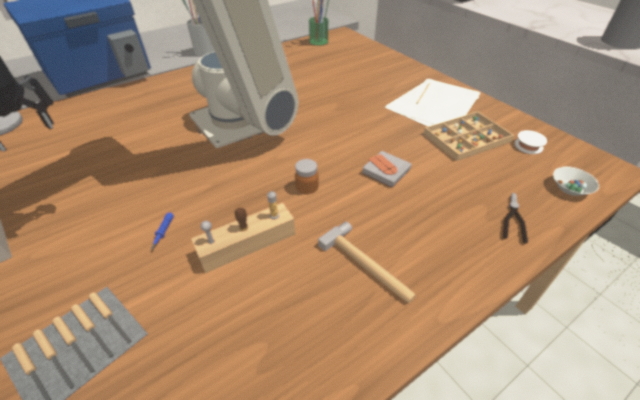

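View pics/top0.png

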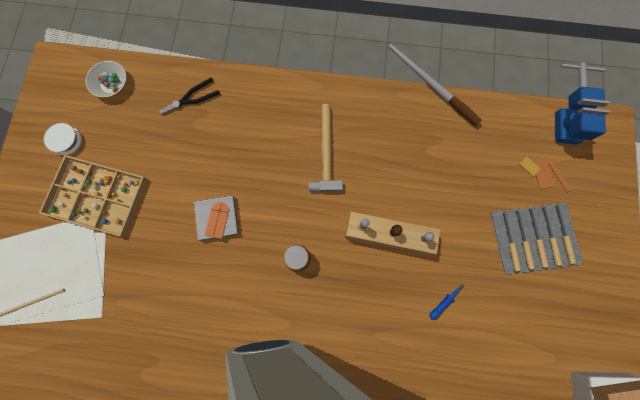

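The scene view shows the stand at (244,237) with a ball-topped rod (207,230), a dark wooden handle (241,217) and a brass-coloured tool (272,203). The top view shows them at (429,237), (396,230) and (364,224). The blank lies on the block at scene (386,165) / top (216,219), and the blue look-alike is at scene (162,230) / top (446,302). The brass tool fits the punch, and I'll check it in a crop.

Run:
```python
from h import *
s=load('scene');t=load('top')
def crop(c,x,y,w,h,k): return cv2.resize(c['color'][y:y+h,x:x+w,::-1],(w*k,h*k),interpolation=cv2.INTER_CUBIC)
a=np.hstack([crop(s,185,180,80*3//2,80,3),crop(s,350,140,80,80,3)])
b=np.hstack([crop(t,340,200,120,75,3),crop(t,185,185,80,75,3)])
cv2.imwrite('pics/crop1.png',np.vstack([a,b]))
# stand top rim & block by depth heights
for n,c in(('s',s),('t',t)):
    v,u=np.mgrid[:400,:640]; o=np.array(c['world_from_camera'],float)
    d=np.stack([u,v,np.ones_like(u)],-1)@np.linalg.inv(c['K']).T
    P=(d*c['range_z'][...,None])@o[:3,:3].T+o[:3,3]
    for nm,box,zr in(('stand',((330,450),(200,270)) if n=='t' else ((185,305),(180,275)),(50,62)),('punchcap',((330,385),(200,250)) if n=='t' else ((255,300),(180,235)),(112,135)),('block',((185,250),(185,250)) if n=='t' else ((350,420),(140,195)),(20,32))):
        (x0,x1),(y0,y1)=box; m=(u>=x0)&(u<x1)&(v>=y0)&(v<y1)&(P[...,2]>zr[0])&(P[...,2]<zr[1])
        q=P[m]; 
        if len(q)>3:
            r=cv2.minAreaRect(q[:,:2].astype(np.float32)); print(n,nm,len(q),np.round(q.mean(0),1),np.round(r[0],1),np.round(r[1],1),round(r[2],1))
    # copper mask
    hsv=cv2.cvtColor(np.ascontiguousarray(c['color']),cv2.COLOR_RGB2HSV)
    (x0,x1),(y0,y1)=((190,245),(190,245)) if n=='t' else ((355,415),(145,190))
    sub=hsv[y0:y1,x0:x1]; B=(c['range_z']>0)[y0:y1,x0:x1]
    mk=((sub[...,1]>110)&(P[y0:y1,x0:x1,2]>18)).astype(np.uint8)
    pts=np.argwhere(mk)[:,::-1]+[x0,y0]
    W=np.array([onz(c,a,b,27)[:2] for a,b in pts],np.float32); r=cv2.minAreaRect(W); print(n,'copper',len(W),r,W.mean(0))
```

```text
s stand 1906 [ 515.4 -218.    54.7] [ 511.3 -209.9] [220.1  65.1] 85.3
s punchcap 72 [ 522.2 -137.1  121.5] [ 520.  -136.1] [18.  16.5] 55.4
s block 807 [502.6 229.4  23.6] [497.8 231.9] [105.  102.6] 16.5
s copper 274 ((488.5909423828125, 213.89437866210938), (110.01498413085938, 162.13563537597656), 61.51484680175781) [492.5576  224.09602]
t stand 1975 [ 509.  -210.1   57.6] [ 510.6 -210.5] [219.6  60.8] 85.3
t punchcap 65 [ 515.9 -134.9  126.6] [ 516.5 -135.6] [17.7 18.8] 49.4
t block 1564 [498.  231.5  26.2] [497.1 232. ] [106.  100.7] 16.6
t copper 590 ((504.06829833984375, 219.92066955566406), (80.57352447509766, 120.94303131103516), 87.7735595703125) [491.83365 226.15935]
```

View pics/crop1.png

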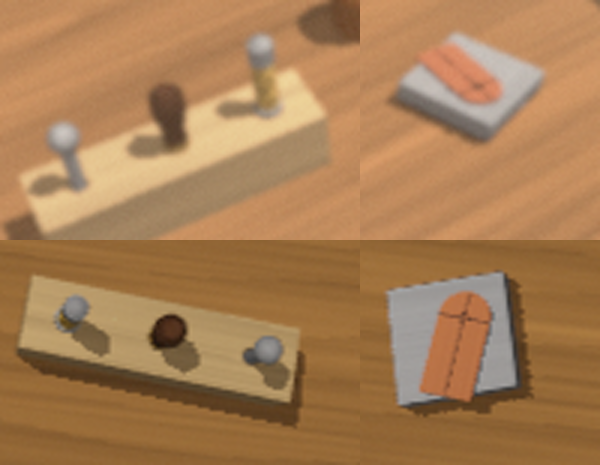

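The crop confirms it: the brass barrel with steel cap, at scene (272,203) / top (364,224), is the punch, standing in the end hole at +y. The ball rod is the doming punch and the dark handle is the scriber. The scribed crossing is near scene (391,169) / top (220,210). Next I refine the crossing and work out the approach.

```bash
cat > cross.py <<'E'
from h import *
def cross(c,n):
    hsv=cv2.cvtColor(np.ascontiguousarray(c['color']),cv2.COLOR_RGB2HSV); img=c['color'].astype(int)
    (x0,x1),(y0,y1)=((190,245),(190,245)) if n=='top' else ((355,415),(145,190))
    s=img[y0:y1,x0:x1]; m=((s[...,0]-s[...,2]>70)&(s[...,0]>150)).astype(np.uint8)
    m=cv2.morphologyEx(m,cv2.MORPH_CLOSE,np.ones((5,5),np.uint8))
    cs=max(cv2.findContours(m,0,2)[0],key=cv2.contourArea); f=cv2.drawContours(np.zeros_like(m),[cs],-1,1,-1)
    pts=np.argwhere(f)[:,::-1]+[x0,y0]
    W=np.array([onz(c,a,b,27)[:2] for a,b in pts],np.float32)
    r=cv2.minAreaRect(W); ce=np.array(r[0]); L=cv2.boxPoints(r); e=[L[1]-L[0],L[2]-L[1]]; e=max(e,key=np.linalg.norm); e=e/np.linalg.norm(e)
    # rounded end: narrower at tip
    q=(W-ce)@e; e=e if np.sum(q>38)<np.sum(q<-38) else -e
    return ce,np.round(r[1],1),e,ce+22*e
E
python3 - <<'E'
from cross import *
for n in('scene','top'):
    print(n,*cross(load(n),n))
print(onz(load('scene'),391,169.3,27),onz(load('top'),220,210,27))
t=load('top');print('jar',onz(t,296,258,75),'hammer head',onz(t,326,187,20))
E
```

```text
scene [504.93087769 227.9753418 ] [175.1 205.1] [-0.7830356  0.6219769] [487.70409584 241.6588335 ]
top [485.59591675 227.26300049] [106.5  46.7] [-0.99993527 -0.01137797] [463.59734154 227.01268524]
[524.49758774 226.94481279  27.        ] [518.2391272  223.54393552  27.        ]
jar [420.75627613  12.57277969  75.        ] hammer head [611.49357233 -35.28635467  20.        ]
```

```bash
python3 -m jog '[0.32,-0.17,0.03,0,0,0, 0.64,-0.34,0.06,0,0,0, 0.95,-0.507,0.09,0,0,0]' 1 100 && python3 -m jog '[0.32,-0.17,0.03,0,0,0, 0.64,-0.34,0.06,0,0,0, 0.95,-0.507,0.09,0,0,0]' && python3 -m jog '[0.47,-0.25,0.04,0,0,-0.23, 0.945,-0.507,0.09,0,0,-0.46, 0.945,-0.507,0.09,0,0,-0.69, 0.945,-0.507,0.09,0,0,-0.92, 0.945,-0.507,0.09,0,0,-1, 0.945,-0.507,0.09,0,0,-1]' && python3 -m jog '[0,0,0,0,0,-0.2, 0,0,0,0,0,-0.4, 0,0,0,0,0,-0.4]'
python3 -c "
from h import *
s=arm.observe();w,x,y,z=s['tool_rot'];print(s['time'],s['position'],np.degrees(2*np.arctan2(y,x)),w,z)"
```

```text
time: 0.48
position: [312.6, -382.9, 225.3]
tool_rot: [-0.0, 0.981, 0.193, -0.0]
force: [1.0, -0.6, -0.4]
grip_width: 85.3
grasp_force: 0.0
time: 0.85
position: [415.6, -258.1, 212.0]
tool_rot: [-0.0, 0.981, 0.194, -0.0]
force: [-0.2, -0.3, 0.4]
grip_width: 85.5
grasp_force: 0.0
time: 1.6
position: [517.0, -135.3, 198.4]
tool_rot: [-0.0, 0.832, 0.554, -0.0]
force: [-0.5, 0.2, 0.2]
grip_width: 85.5
grasp_force: 0.0
time: 1.98
position: [516.9, -135.7, 198.7]
tool_rot: [-0.0, 0.736, 0.677, -0.0]
force: [-0.4, -0.4, -0.1]
grip_width: 85.4
grasp_force: 0.0
1.975 [ 516.90041705 -135.68005728  198.69309615] 85.1726948248574 -0.00010462526723475044 -4.322576960159442e-05
```

```bash
python3 -m jog '[0,0,0.22,0,0,0, 0,0,0.44,0,0,0, 0,0,0.64,0,0,0, 0,0,0.78,0,0,0, 0,0,0.83,0,0,0, 0,0,0.83,0,0,0]' && python3 -m jog '[0,0,0,0,0,0, 0,0,0,0,0,0, 0,0,0,0,0,0, 0,0,0,0,0,0, 0,0,0,0,0,0, 0,0,0,0,0,0, 0,0,0,0,0,0, 0,0,0,0,0,0]' -1 100
python3 -c "
from h import *
c=grab('scene'); cv2.imwrite('pics/g1.png',cv2.resize(c['color'][150:270,210:350,::-1],None,fx=4,fy=4))"
```

```text
time: 2.72
position: [517.0, -135.6, 74.3]
tool_rot: [-0.0, 0.736, 0.677, -0.0]
force: [-0.1, -0.4, -0.3]
grip_width: 85.5
grasp_force: 0.0
time: 3.72
position: [517.3, -135.6, 74.8]
tool_rot: [0.0, 0.735, 0.678, 0.0]
force: [-0.3, 0.2, 5.6]
grip_width: 16.3
grasp_force: 97.3
```

View pics/g1.png

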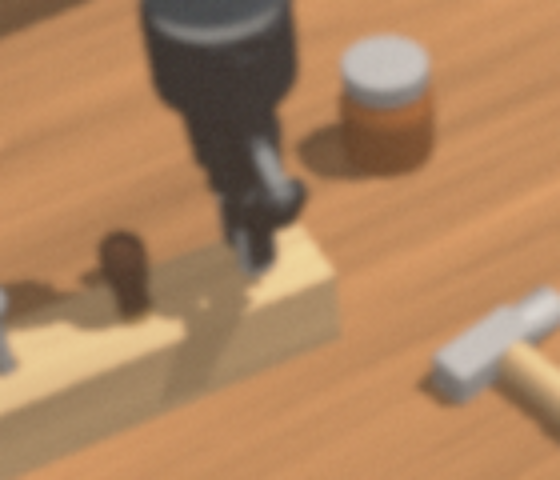

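The punch is gripped: the pads are on the barrel at crop (258,200), the opening is 16 mm and the flange is still on the wood. Now I lift it and carry it over.

```bash
python3 -m jog '[0,0,-0.08,0,0,0, 0,0,-0.24,0,0,0, 0,0,-0.44,0,0,0, 0,0,-0.62,0,0,0, 0,0,-0.7,0,0,0, 0,0,-0.7,0,0,0]' && python3 -m jog '[0.1,-0.01,0,0,0,0, 0.32,-0.02,0,0,0,0, 0.58,-0.04,0,0,0,0, 0.8,-0.06,0,0,0,0, 1,-0.07,0,0,0,0]' && python3 -m jog '[0.22,-0.015,0,0,0,0, 0.46,-0.03,0,0,0,0, 0.72,-0.05,0,0,0,0, 0.96,-0.07,0,0,0,0, 1,-0.07,0,0,0,0]' && python3 -m jog '[0.14,-0.01,0.05,0,0,0, 0.28,-0.02,0.15,0,0,0, 0.38,-0.03,0.28,0,0,0, 0.4,-0.035,0.38,0,0,0, 0.4,-0.035,0.4,0,0,0, 0.4,-0.035,0.4,0,0,0]'
python3 -c "
from h import *
a=[]
for n,x,y,w,h in(('scene',340,90,100,110),('top',160,160,100,110)):
    c=grab(n); a.append(cv2.resize(c['color'][y:y+h,x:x+w,::-1],None,fx=4,fy=4,interpolation=cv2.INTER_CUBIC))
cv2.imwrite('pics/x1.png',np.hstack(a)); s=arm.observe(); print(s['position'],s['force'])"
```

```text
time: 4.53
position: [517.2, -135.6, 179.7]
tool_rot: [0.0, 0.735, 0.678, 0.0]
force: [-0.1, 0.1, -2.0]
grip_width: 15.7
grasp_force: 97.6
time: 5.15
position: [517.8, 17.0, 178.2]
tool_rot: [-0.001, 0.735, 0.678, -0.001]
force: [0.5, -0.5, -2.7]
grip_width: 15.8
grasp_force: 97.6
time: 5.78
position: [519.3, 167.7, 178.1]
tool_rot: [-0.001, 0.734, 0.679, -0.001]
force: [0.0, -0.1, -1.7]
grip_width: 16.0
grasp_force: 97.6
time: 6.52
position: [520.2, 224.9, 119.3]
tool_rot: [0.0, 0.735, 0.678, -0.0]
force: [0.2, 0.3, -1.9]
grip_width: 15.7
grasp_force: 97.6
[520.57563498 225.01076016 119.91213975] [ 0.50778217  0.10334848 -1.53911117]
```

View pics/x1.png

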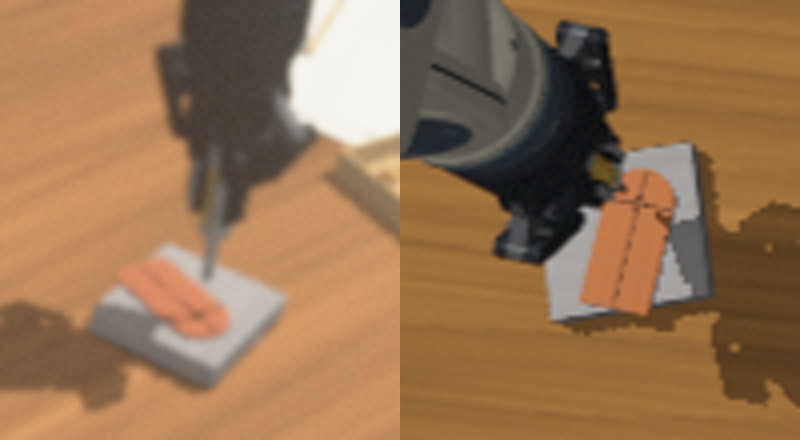

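The scene crop shows the punch held upright, its point at pixel (391.8,159.3). In the top crop the crossing is at pixel (220.7,210). I now measure the crossing to sub-pixel level and compare the visible point and barrel with where they should project.

```bash
cat > m.py <<'E'
from h import *
def proj(c,P):
    T=np.linalg.inv(np.array(c['world_from_camera'],float)); q=c['K']@(T[:3,:3]@np.array(P,float)+T[:3,3]); return q[:2]/q[2]
def crossing(c,img,g,e):   # img BGR; g guess of crossing; e guess of blank axis
    G=cv2.cvtColor(img,cv2.COLOR_BGR2GRAY); k=6
    up=cv2.resize(G,None,fx=k,fy=k,interpolation=cv2.INTER_CUBIC)
    bh=cv2.morphologyEx(up,cv2.MORPH_BLACKHAT,cv2.getStructuringElement(2,(31,31))).astype(float)
    u0,v0=proj(c,[*g,27]); vs,us=np.mgrid[int(v0-40)*k:int(v0+40)*k,int(u0-40)*k:int(u0+40)*k]
    w=bh[vs,us].ravel(); U=(us.ravel()+.5)/k-.5; V=(vs.ravel()+.5)/k-.5
    o,_=ray(c,0,0); T=np.array(c['world_from_camera'],float); d=(np.stack([U,V,np.ones_like(U)],1)@np.linalg.inv(c['K']).T)@T[:3,:3].T
    W=(o+d*((27-o[2])/d[:,2])[:,None])[:,:2]; g=np.array(g,float); e=np.array(e)/np.linalg.norm(e)
    for i in range(4):
        n=np.array([-e[1],e[0]]); a=(W-g)@e; b=(W-g)@n
        r=5-i
        s=(a>-50)&(a<-7)&(abs(b)<r)&(w>8); p=np.polyfit(a[s],b[s],1,w=np.sqrt(w[s]))
        t=(abs(b)>6)&(abs(b)<15)&(abs(a)<r)&(w>8); q=np.polyfit(b[t],a[t],1,w=np.sqrt(w[t]))
        A=np.linalg.solve([[-p[0],1],[1,-q[0]]],[p[1],q[1]]) ; g=g+A[0]*e+A[1]*n
        e=e+p[0]*n; e/=np.linalg.norm(e)
    return g,e,np.degrees(np.arctan(q[0])+np.arctan(p[0])),s.sum(),t.sum()
E
python3 - <<'E'
from m import *
for n,sq,cr in(('top',(160+225/4,160+300/4),(220.75,210)),('scene',(340+130/4,90+270/4),(391,169.3))):
    c=load(n); g=onz(c,*cr,27)[:2]; s=onz(c,*sq,27)[:2]
    g2,e,sk,ns,nt=crossing(c,cv2.imread(f'pics/{n}0.png'),g,g-s); print(n,'guess',g,'cross',g2,'dir',np.degrees(np.arctan2(e[1],e[0])),'skew',sk,ns,nt,'px',proj(c,[*g2,27]))
    for z in(56,74,101): print('  vertical pt z',z,np.round(proj(c,[520.4,225,z]),1))
print('scene tip ray at z 56.5:',onz(load('scene'),391.75,159.25,56.5))
E
```

```text
top guess [518.46712725 221.66143694] cross [516.51245885 225.63611812] dir -3.160909399573558 skew -0.19400138625422034 952 387 px [219.06193755 210.57044103]
  vertical pt z 56 [216.4 207. ]
  vertical pt z 74 [214.3 205.7]
  vertical pt z 101 [211.  203.6]
scene guess [524.49758774 226.94481279] cross [518.12632883 224.70809994] dir -3.202942381252339 skew -0.6975329300129502 411 134 px [388.82611899 168.39565776]
  vertical pt z 56 [390.8 160.4]
  vertical pt z 74 [391.7 155. ]
  vertical pt z 101 [393.  146.7]
scene tip ray at z 56.5: [518.50220885 230.08256005  56.5       ]
```

Run:
```python
from m import *
a=[]
for n,g,deg in(('top',(516.5,225.6),-3.16),('scene',(518.1,224.7),-3.2)):
    c=load(n); im=cv2.imread(f'pics/{n}0.png'); k=12; u0,v0=np.round(proj(c,[505,228,27])).astype(int)-[16,16]
    cr=cv2.resize(im[v0:v0+32,u0:u0+33],None,fx=k,fy=k,interpolation=cv2.INTER_CUBIC)
    f=lambda P:tuple(int(x) for x in (proj(c,[*P,27])-[u0,v0]+.5)*k)
    cv2.drawMarker(cr,f(g),(255,0,0),cv2.MARKER_CROSS,14,1)
    a.append(cr); print(n,u0,v0)
    # outline of copper in rays on z=27: saturation gate inside block polygon
    R=np.radians(16.6); ax=np.array([np.cos(R),np.sin(R)]); ay=np.array([-ax[1],ax[0]])
    poly=[proj(c,[*(np.array([497.3,232])+47*(i*ax+j*ay)),24]) for i,j in((1,1),(1,-1),(-1,-1),(-1,1))]
    m=cv2.fillPoly(np.zeros(im.shape[:2],np.uint8),[np.round(poly).astype(int)],1)
    S=cv2.cvtColor(im,cv2.COLOR_BGR2HSV)[...,1]; m=cv2.morphologyEx(((S>90)&(m>0)).astype(np.uint8),cv2.MORPH_CLOSE,np.ones((3,3)))
    W=np.array([onz(c,u,v,27)[:2] for v,u in np.argwhere(m)],np.float32); r=cv2.minAreaRect(W); mu=W.mean(0); w,E=np.linalg.eigh(np.cov(W.T)); e=E[:,1]*np.sign(E[0,1])
    q=(W-mu)@e; p=(W-mu)@[-e[1],e[0]]; tip=q.max(); mid=(np.percentile(p,1)+np.percentile(p,99))/2
    print(n,'n',len(W),np.round(r[0],1),np.round(r[1],1),'dir',np.degrees(np.arctan2(e[1],e[0])),'cross~',mu+(tip-23)*e+mid*np.array([-e[1],e[0]]))
cv2.imwrite('pics/ov.png',np.hstack(a))
```

```text
top 201 199
top n 583 [494.3 226.1] [44. 90.] dir -4.8356374560093505 cross~ [516.2520387 224.1659099]
scene 371 150
scene n 313 [493.7 229.1] [86.7 96.2] dir -4.116776167844318 cross~ [515.90367531 214.180335  ]
```

View pics/ov.png

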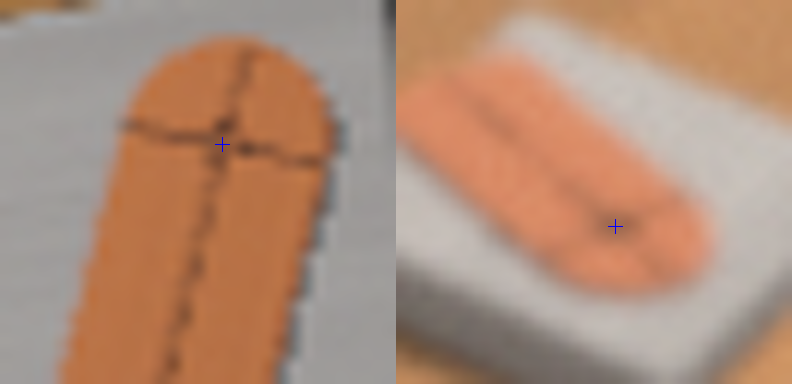

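The overlay puts the markers within about 1 mm of the crossing in both views, so the crossing is at about (517.5, 225.2). The blank outline of 44×90 mm matches the given size. I lower the point to about 4 mm above it and compare the two directly.

```bash
python3 -m jog '[0,-0.02,0.05,0,0,0, 0,-0.02,0.11,0,0,0, 0,-0.02,0.16,0,0,0, 0,-0.02,0.165,0,0,0, 0,-0.02,0.165,0,0,0]'
python3 - <<'E'
from m import *
s=arm.observe(); p=s['position']; print(p,s['force'])
a=[]
for n in('scene','top'):
    c=grab(n); im=np.ascontiguousarray(c['color'][:,:,::-1]); k=10; u0,v0=np.round(proj(c,[517,225,45])).astype(int)-[18,22]
    cr=cv2.resize(im[v0:v0+38,u0:u0+38],None,fx=k,fy=k,interpolation=cv2.INTER_CUBIC)
    f=lambda P:tuple(int(x) for x in (proj(c,P)-[u0,v0]+.5)*k)
    cv2.drawMarker(cr,f([517.5,225.2,27]),(255,0,0),cv2.MARKER_CROSS,12,1)
    for z in(0,18,45): cv2.drawMarker(cr,f([p[0],p[1],p[2]-63.5+z]),(0,255,0),cv2.MARKER_CROSS,8,1)
    a.append(cr); print(n,u0,v0,f([p[0],p[1],p[2]-63.5]))
    # darkness centroid of punch by row (scene)
    if n=='scene':
        G=cv2.cvtColor(im,cv2.COLOR_BGR2GRAY)
        for v in range(int(proj(c,[*p[:2],p[2]-63.5+40])[1]),v0+38): print(v,G[v,380:400].tolist())
cv2.imwrite('pics/ov2.png',np.hstack(a))
E
```

```text
time: 7.25
position: [517.2, 225.7, 94.5]
tool_rot: [-0.0, 0.735, 0.678, -0.0]
force: [0.4, -0.7, -2.8]
grip_width: 15.9
grasp_force: 97.6
[517.24182826 225.66360562  94.46778334] [ 0.41563133 -0.66605313 -2.8007802 ]
scene 371 141 (185, 264)
155 [169, 171, 179, 187, 191, 194, 190, 178, 158, 133, 119, 122, 124, 124, 132, 140, 148, 153, 156, 154]
156 [163, 166, 169, 177, 185, 192, 194, 190, 173, 151, 128, 121, 126, 141, 154, 159, 160, 160, 158, 158]
157 [163, 161, 165, 169, 176, 185, 192, 193, 184, 160, 134, 127, 142, 161, 178, 180, 178, 174, 171, 161]
158 [159, 161, 161, 163, 168, 175, 185, 191, 184, 161, 133, 129, 150, 175, 189, 193, 193, 189, 183, 173]
159 [154, 159, 161, 162, 165, 168, 175, 182, 178, 156, 134, 135, 158, 181, 191, 195, 193, 195, 193, 189]
160 [146, 152, 159, 161, 162, 164, 167, 170, 165, 150, 131, 140, 167, 189, 194, 195, 195, 194, 196, 197]
161 [148, 151, 158, 160, 161, 163, 161, 164, 157, 138, 130, 149, 174, 189, 193, 194, 195, 194, 194, 198]
162 [155, 152, 151, 155, 162, 161, 163, 158, 154, 134, 129, 152, 177, 190, 194, 196, 195, 192, 194, 196]
163 [159, 156, 15
[... 985 characters left out ...]
8, 152, 149, 143, 150, 157, 169, 176, 184, 187]
173 [126, 142, 155, 157, 155, 151, 147, 150, 153, 153, 153, 150, 149, 148, 156, 164, 175, 182, 185, 188]
174 [136, 158, 174, 180, 174, 163, 160, 157, 156, 155, 157, 157, 158, 161, 166, 175, 182, 183, 184, 185]
175 [143, 161, 176, 185, 187, 182, 177, 179, 176, 174, 170, 174, 177, 177, 181, 184, 186, 187, 182, 174]
176 [131, 147, 161, 171, 180, 185, 187, 189, 190, 189, 186, 186, 187, 184, 185, 186, 187, 185, 175, 162]
177 [117, 124, 133, 147, 162, 173, 178, 186, 191, 192, 189, 188, 186, 187, 186, 188, 184, 176, 163, 144]
178 [110, 112, 116, 123, 133, 145, 161, 173, 181, 183, 184, 186, 188, 186, 187, 184, 177, 162, 146, 131]
top 199 187 (201, 235)
```

View pics/ov2.png

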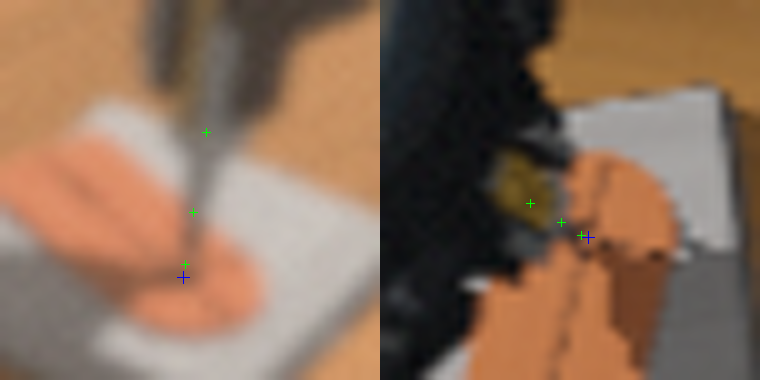

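In the scene view the spindle point is at about (389.6,166.5), some 1.2 mm right of the crossing (389.0,168.4), and the rest agrees. I apply a small correction, then press in steps while watching the force.

```bash
python3 -m jog '[-0.006,-0.003,0,0,0,0, -0.006,-0.003,0.015,0,0,0, -0.006,-0.003,0.03,0,0,0, -0.006,-0.003,0.04,0,0,0, -0.006,-0.003,0.04,0,0,0]' - 120; python3 -m jog '[0,0,0.008,0,0,0, 0,0,0.016,0,0,0, 0,0,0.016,0,0,0]' ; python3 -m jog '[0,0,0.008,0,0,0, 0,0,0.016,0,0,0, 0,0,0.016,0,0,0]'
```

```text
time: 7.98
position: [516.8, 224.9, 89.2]
tool_rot: [0.0, 0.735, 0.678, 0.0]
force: [-2.6, -0.6, 8.6]
grip_width: 15.2
grasp_force: 117.1
time: 8.35
position: [516.9, 224.9, 87.2]
tool_rot: [0.0, 0.735, 0.678, 0.001]
force: [-2.7, 0.0, 10.3]
grip_width: 15.1
grasp_force: 117.3
time: 8.72
position: [516.9, 224.9, 84.8]
tool_rot: [0.0, 0.735, 0.678, 0.001]
force: [-2.6, -0.8, 10.6]
grip_width: 15.6
grasp_force: 117.4
```

```bash
python3 -m jog '[0,0,0.008,0,0,0, 0,0,0.016,0,0,0, 0,0,0.016,0,0,0]' ; python3 -m jog '[0,0,0.008,0,0,0, 0,0,0.012,0,0,0, 0,0,0.012,0,0,0]'
```

```text
time: 9.1
position: [516.9, 224.9, 82.1]
tool_rot: [0.0, 0.735, 0.678, 0.001]
force: [-2.0, -0.4, 8.2]
grip_width: 15.4
grasp_force: 117.3
time: 9.48
position: [516.8, 224.9, 80.0]
tool_rot: [0.0, 0.735, 0.678, 0.0]
force: [-1.1, -0.1, 4.9]
grip_width: 15.4
grasp_force: 117.3
```

```bash
python3 -m jog '[0,0,0.006,0,0,0, 0,0,0.006,0,0,0]' ; python3 -m jog '[0,0,0.006,0,0,0, 0,0,0.006,0,0,0]'
```

```text
time: 9.72
position: [516.8, 224.9, 78.7]
tool_rot: [0.0, 0.735, 0.678, 0.0]
force: [-0.7, 0.2, 3.8]
grip_width: 15.3
grasp_force: 117.3
time: 9.98
position: [516.9, 224.9, 78.3]
tool_rot: [0.0, 0.735, 0.678, 0.0]
force: [-3.4, -1.1, 9.8]
grip_width: 15.5
grasp_force: 117.4
```

The force fell to its low and then rose at the end stop (TCP z = 78.3, contact at 90.3), so the punch has fired. I lift it and carry it back above its hole.

```bash
python3 -m jog '[0,0,-0.05,0,0,0, 0,0,-0.16,0,0,0, 0,0,-0.34,0,0,0, 0,0,-0.52,0,0,0, 0,0,-0.66,0,0,0, 0,0,-0.68,0,0,0]' - 100 && python3 -m jog '[-0.1,0.01,0,0,0,0, -0.32,0.025,0,0,0,0, -0.58,0.05,0,0,0,0, -0.8,0.07,0,0,0,0, -1,0.085,0,0,0,0]' && python3 -m jog '[-0.22,0.02,0,0,0,0, -0.46,0.04,0,0,0,0, -0.72,0.06,0,0,0,0, -0.94,0.08,0,0,0,0, -1,0.085,0,0,0,0]' && python3 -m jog '[-0.14,0.01,0,0,0,0, -0.28,0.025,0,0,0,0, -0.37,0.03,0,0,0,0, -0.395,0.035,0,0,0,0, -0.395,0.035,0,0,0,0, -0.395,0.035,0,0,0,0]'
python3 - <<'E'
from m import *
s=arm.observe(); p=s['position']; w,x,y,z=s['tool_rot']; print(p,np.degrees(2*np.arctan2(y,x)))
for n in('scene','top'):
    c=grab(n); 
im=np.ascontiguousarray(load('scene')['color'][:,:,::-1]); c=load('scene'); G=cv2.cvtColor(im,cv2.COLOR_BGR2GRAY); k=6
u0,v0=np.round(proj(c,[*p[:2],90])).astype(int)-[40,40]
cr=cv2.resize(im[v0:v0+80,u0:u0+80],None,fx=k,fy=k,interpolation=cv2.INTER_CUBIC)
for z in(p[2]-63.5,p[2]-45,56,): cv2.drawMarker(cr,tuple(int(q) for q in (proj(c,[*p[:2],z])-[u0,v0]+.5)*k),(0,255,0),cv2.MARKER_CROSS,8,1)
cv2.imwrite('pics/back.png',cr)
print('blank in scene same?',)
c=load('top'); g,e,*_=crossing(c,np.ascontiguousarray(c['color'][:,:,::-1]),(517,225.4),(1,-.08)); print(g)
E
```

```text
time: 10.72
position: [517.1, 224.9, 180.5]
tool_rot: [0.0, 0.735, 0.678, 0.001]
force: [-0.4, -0.3, -2.6]
grip_width: 15.1
grasp_force: 116.6
time: 11.35
position: [516.3, 72.2, 178.4]
tool_rot: [-0.001, 0.736, 0.677, -0.001]
force: [0.3, 0.2, -2.8]
grip_width: 15.4
grasp_force: 116.6
time: 11.98
position: [516.8, -78.5, 178.4]
tool_rot: [-0.001, 0.736, 0.677, -0.001]
force: [-0.1, 0.1, -1.3]
grip_width: 15.6
grasp_force: 116.6
time: 12.72
position: [518.1, -135.2, 179.7]
tool_rot: [-0.0, 0.735, 0.678, 0.0]
force: [-0.0, 0.1, -2.2]
grip_width: 15.4
grasp_force: 116.6
[ 518.06139112 -135.22359385  179.74858535] 85.36736039852771
blank in scene same?
[516.51436514 225.5411318 ]
```

View pics/back.png

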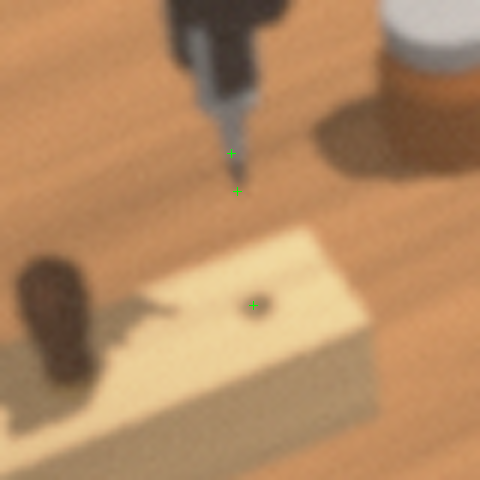

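The scene view shows the point above the open hole. The hole at crop (257,307) lies within about 1 mm of the projected axis (252,306), and the blank has not moved. I lower the punch in.

```bash
python3 -m jog '[0,0,0.1,0,0,0, 0,0,0.24,0,0,0, 0,0,0.34,0,0,0, 0,0,0.38,0,0,0, 0,0,0.42,0,0,0]' && python3 -m jog '[0,0,0.05,0,0,0, 0,0,0.1,0,0,0, 0,0,0.16,0,0,0, 0,0,0.22,0,0,0, 0,0,0.26,0,0,0, 0,0,0.27,0,0,0, 0,0,0.27,0,0,0]'
```

```text
time: 13.45
position: [518.3, -135.8, 116.5]
tool_rot: [0.0, 0.735, 0.678, 0.0]
force: [0.0, -0.3, -1.1]
grip_width: 15.4
grasp_force: 116.6
time: 14.32
position: [518.2, -135.8, 76.3]
tool_rot: [0.0, 0.735, 0.678, 0.0]
force: [-0.1, 0.5, -2.1]
grip_width: 15.7
grasp_force: 116.6
```

```bash
python3 -m jog '[0,0,0.006,0,0,0, 0,0,0.006,0,0,0]' && python3 -m jog '[0,0,0,0,0,0, 0,0,0,0,0,0, 0,0,0,0,0,0, 0,0,0,0,0,0, 0,0,0,0,0,0, 0,0,0,0,0,0, 0,0,0,0,0,0, 0,0,0,0,0,0]' 1 && python3 -m jog '[0,0,-0.1,0,0,0, 0,0,-0.25,0,0,0, 0,0,-0.5,0,0,0, 0,0,-0.8,0,0,0, 0,0,-1,0,0,0, 0,0,-1,0,0,0]' && python3 -m jog '[-0.4,0,0,0,0,0, -0.8,0,0,0,0,0, -1,0,0,0,0,0, -1,0,0,0,0,0, -1,0,0,0,0,0]'
python3 - <<'E'
from m import *
a=[]
for n,x,y in(('scene',185,140),('top',330,180)):
    c=grab(n); a.append(cv2.resize(c['color'][y:y+130,x:x+130,::-1],None,fx=3,fy=3,interpolation=cv2.INTER_CUBIC))
cv2.imwrite('pics/end.png',np.hstack(a))
E
```

```text
time: 14.58
position: [518.1, -135.8, 75.5]
tool_rot: [0.0, 0.735, 0.678, 0.0]
force: [-0.3, -0.3, -2.3]
grip_width: 15.8
grasp_force: 116.6
time: 15.58
position: [518.1, -135.8, 75.3]
tool_rot: [0.0, 0.735, 0.678, 0.0]
force: [-0.6, 0.0, -0.3]
grip_width: 85.2
grasp_force: 0.0
time: 16.32
position: [519.0, -136.1, 228.7]
tool_rot: [0.002, 0.735, 0.678, 0.001]
force: [0.2, -0.9, -1.2]
grip_width: 85.0
grasp_force: 0.0
time: 16.95
position: [505.6, -284.7, 224.9]
tool_rot: [-0.001, 0.735, 0.678, 0.0]
force: [-0.3, 0.4, -0.4]
grip_width: 85.3
grasp_force: 0.0
```

View pics/end.png

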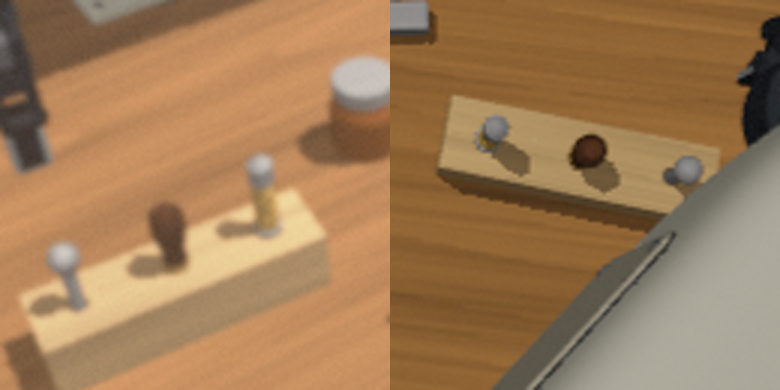

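The punch stands upright in its own hole at scene crop (262,195), its flange on the wood as at the start. The other two tools are unmoved and the gripper is clear.

```bash
python3 -c "
from rig import arm
print(arm.finish_job())"
```

```text
the job is handed in; nothing more can be done
None
```

I pressed the punch down on the crossing until the force trace showed its spring snap (estimated within about 2 mm of the mark), then stood it back upright in its own hole and released it; the blank and the other stand tools look unmoved, and I handed the job in at about 17 s, with no verdict returned.

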